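# Zero the spice mill and hold its cup in the run position

## Robot

A 6-joint arm with a two-finger parallel gripper is mounted at the origin on a cart in front of the work surface, level with it; the furniture and walls round the work are solid. World frame = base frame: x ahead of the robot, y to its left, z up, the work surface at z = 0. Lengths are in mm, angles in rad, forces in N, time in s.
With the tool pointing down it reaches from about 300 to 775 mm from the base axis. Payload 14.6 kg.
Tool frame: the origin (TCP) lies at the very end of the fingers, on their centre line; the grasp point (between the pads) lies 19 mm behind it; z points along the fingers, y is the line along which they close (so a half turn about z gives the same grasp; the last joint's range is limited). The gripper opens to 94 mm and grips with 3 to 60 N. Pads are 16 mm wide; open, the fingers measure 119 mm over their backs; the gripper's body (75 mm by 177 mm) begins 78 mm behind the grasp point.
Start: joints at [-1.358, 0.3, 1.521, -0, 1.321, -0.067], TCP at [151.883, -528.603, 205.446] pointing down, gripper open.
Joint ranges: [-3.03, 3.03], [-0.79, 2.21], [0.23, 2.52], [-1.04, 4.18], [0, 3.07], [-2.55, 2.55]. Speed limits (rad/s): [2.22, 2.22, 2.57, 3.14, 3.14, 3.14].

## Interface

Orientations are given as [roll, pitch, yaw] about the fixed x, y, z axes, in that order (R = Rz(yaw) Ry(pitch) Rx(roll)).
In Python, from cell import manip, camera, get_calibration gives the robot as it stands. The module is installed in compiled form; this text tells all that it offers.
- The arm moves only by the tool jog_arm, never from a script. Its argument "plan" is one flat list of numbers, 6 for each row, row after row: the shift along the world's x, y, z in m, then the turn, a rotation vector about the world's x, y, z in degrees. A call has 1 to 20 rows; each row is the pose to reach, as a shift and turn from the pose commanded when the call began; what a row does not reach only later rows make up. A row lasts 1/10 s, in which the tool goes at most 50 mm and 8.59 degrees, less where a joint would pass 70% of its speed; a pose out of reach is approached as far as the arm can. A call with a gripper value outside its range is refused whole. "claw" is the finger opening in m, from 0 to 0.094, set as the call begins (left out, the last holds). The fingers move at their own pace and stop on an object; "force" is the grip in N (left out, the last holds). Time passes only in rows, so rows that repeat a pose let the fingers close. It gives the time, the measured TCP pose, the force, the opening and the grip force at its end, in the units of the state.
- manip.read_state(): the state, without advancing time (a new reading comes with each control period).
- camera(name): name is "scene" or "top"; returns (picture, depth): 384x512x3 uint8, red, green, blue; 384x512 float32, mm along the optical axis (not along the pixel's ray), 0 where there is no reading.
- get_calibration(name): a dict with "fx", "fy", "cx", "cy" (pixels), "k1" (the pictures are not rectified: a ray, as slopes to the right and down, at radius r is drawn at 1 + k1 r^2 times it, then the intrinsics apply), "origin" and "attitude" of the camera in the world. Camera axes: x right, y down, z forward; pixel columns grow to the right and rows downward; lengths in mm; the calibration is good to about 2 mm. A picture is of the moment at which its call begins. get_calibration takes no time and is no camera call.
- manip.sign_off(): hands the job in; it is judged then, once.
The state is a dict: "clock": time; "joints": joint angles; "qd": joint speeds; "effort": joint torques, N m; "eef_pos": TCP position; "eef_rot": TCP orientation; "wrist_force": force on the tool from outside, world axes, zero at the start; "moment": the same for the moment, N m; "finger_gap": finger opening in mm; "finger_force": force on a finger pad.
Only numpy, scipy, OpenCV 4.12 (cv2) and the standard library are available. Lean on these libraries where they do the work, as an engineer would, in place of code of your own. Each camera call takes 0.05 s, during which the arm holds its last target. There are 200 camera calls.

## Task

Get the spice mill running: first turn the grind dial on the mill until its pointer stands at the red zero mark, then take the grinding cup by its red wing, set it upright into the mill's round socket, push it fully down against the spring and twist it clockwise (seen from above) about a quarter turn, to the stop. The socket springs back if let go, so keep the cup pressed fully down and twisted in your grip: finish while still holding it there, with the dial still at zero and the other things on the worktop left where they stand.

Things in the scene. Friction and masses are not known exactly. Their poses are not given: they have to be found in the camera images.
- mill: the spice mill, a grey box with a black foot fixed to the worktop, 130 (x) x 240 (y) x 45 mm high, with a round socket (collar 72 mm across, 17 mm above the box top) on the -y half and a dial on the +y half, 120 mm apart. Origin at the centre of its underside; x points to its back, y to its left, z up; near yaw 0 its front faces the robot
- socket_mouth (a point): centre of the socket's mouth at the collar's rim, 62 mm above the worktop; axes as the mill's. Bore 44 mm across, with entry slots 14 mm wide for the cup's lugs at its +x and -x sides (in line with two white bars on the box). The inner ledge is 8 mm thick; the lugs turn in the free room under it, so the cup can turn only once pushed down past it
- dial (a joint): angle of the grind dial (rad): 0 = pointer at the red zero mark, positive = clockwise from above; range -0.8 to 1.7; starts positive, so turn it anticlockwise. Stays where left (friction 0.03 N m). Black disc 54 mm across with a black bar grip, 48 x 12 mm, 30 mm high, flat vertical sides
- dial_grip (a point): on the dial's axis, 75 mm above the worktop: 10 mm below the top of the bar grip (its top is 85 mm above the worktop, the disc under the bar 55 mm). The bar lies along this point's x axis, which turns with the dial
- pointer_tip (a point): end of the white pointer line at the -x end of the dial's bar, on its top face, 24 mm from the dial's axis; turns with the dial
- zero_mark (a point): the long red zero mark on the box top, 40 mm from the dial's axis towards the mill's -x (front)
- cup: loose grinding cup, standing upright, 107 mm high, about 0.16 kg. Origin: centre of underside, z up. Steel spigot 40 mm across, 28 mm high, with two brass lugs at +x and -x (9 mm wide, 6 to 12 mm above the underside, 52 mm over both) and a groove along x in the underside (10 mm wide, 6 deep); above it an amber bowl 54 mm across, then from 60 to 70 mm a white cap 58 mm across
- wing (a point): on the cup's axis in its red wing grip, 94 mm above the cup's underside, a good height to grip; axes as the cup's. The wing stands on the cap along x: 48 mm long, 14 mm thick, from 70 to 107 mm, flat vertical sides. The cup enters the socket with its x along the mill's x within about 0.1 rad, either way round (half a turn makes no difference)
- plunger (a joint): how far the sprung seat in the socket is pushed down (m), 0 to 0.012; 4 N to start, 8 N at the bottom. A cup on the seat has its underside 51 mm above the worktop at 0 (lugs in the entry slots), 39 mm at 0.012. From about 0.009 on the lugs are under the ledge and the cup can turn; once turned, the ledge keeps it at about 0.009 or deeper even if not pressed
- twist (a joint): how far the cup has turned the seat (rad), clockwise from above, 0 to 1.45 (stop); a torsion spring turns it back (0.04 N m at 0, 0.19 at the stop). A brass key on the seat (26 x 7 x 5 mm, along the mill's x at 0) fits the cup's groove with up to 0.12 rad of play, so the cup turns about 1.5 rad to reach the stop
- seat (a point): centre of the top of the sprung seat at the bottom of the socket, 51 mm above the worktop when not pressed; moves with it
- salt_jar: bystander: spice jar with red cap, 47 mm across, 97 mm high, origin at the centre of its underside
- pepper_jar: bystander: spice jar with red cap and dark label, 45 mm across, 108 mm high, origin at the centre of its underside
- dish_white: bystander: white dish 96 mm across, 26 mm high, origin at the centre of its underside
- steel_bowl: bystander: steel bowl 124 mm across, 45 mm high, origin at the centre of its underside
- masking_tape: bystander: roll of masking tape lying flat, 96 mm across, 25 mm high, origin at the centre of its underside
Things that resemble listed ones, but are neither listed nor needed, are in the scene too. Leave any pink look-alike of the cup alone.

How it is judged:
By the outcome, as a careful person would: the job done as asked, in the order asked, and still so for the second after the job is handed in, while the arm keeps its last pose, push and grip.
It also fails if it takes over 58 s, if anything falls off the work surface, if the arm or the gripper's body presses on something with over 40 N, if the wrist force passes 120 N, or if a joint passes its speed limit or range.

## Working session

There is one attempt and no reset: what is moved stays moved. The work goes in short steps, Python scripts to look and compute and a tool call to move; the robot and the scene stay as the last step left them, time stands still between calls to the robot, and variables do not carry over. Pictures are saved under pics/ and viewed, at most 10 in all, crops included, and the job is handed in when it is done.

Besides the shell and the picture viewer there is one more tool, called after ">>>" by a JSON object that holds its "api" and its "payload". jog_arm: Moves the arm, as the interface text tells. Its arguments: {"type":"object","properties":{"plan":{"type":"array"},"claw":{"type":"number"},"force":{"type":"number"}},"required":["plan"]}

```bash
mkdir -p pics
cat > h.py <<'E'
import numpy as np, cv2
from cell import manip, camera, get_calibration
def cal(n):
    c=get_calibration(n);K=np.array([[c['fx'],0,c['cx']],[0,c['fy'],c['cy']],[0,0,1.]]);return c,K
E
python3 - <<'E'
from h import *
for n in ('scene','top'):
    print(get_calibration(n)); p,d=camera(n); cv2.imwrite(f'pics/{n}0.png',cv2.resize(p[:,:,::-1],(800,600),interpolation=cv2.INTER_CUBIC)); np.savez(f'{n}0.npz',p=p,d=d)
print(manip.read_state())
E
```

```text
{'fx': 498.04146702465187, 'fy': 498.04146702465187, 'cx': 257.8529723083325, 'cy': 180.22365898788564, 'k1': 0.04472498709339692, 'origin': array([-271.54613121,  694.1728547 , 1198.80051137]), 'attitude': array([-2.40043319, -0.0081105 , -2.15022981])}
{'fx': 424.604501965958, 'fy': 424.604501965958, 'cx': 247.7321352544061, 'cy': 190.50811421631263, 'k1': 0.012573417037914307, 'origin': array([ 439.43454364,  123.20882866, 1389.43053581]), 'attitude': array([-3.02524553,  0.00611872, -1.58049711])}
{'clock': 0.1, 'joints': array([-1.35763901e+00,  3.00416305e-01,  1.52152490e+00, -2.53424313e-05,
        1.32068319e+00, -6.65698055e-02]), 'qd': array([ 0.00164618, -0.0025376 , -0.00161705,  0.00040886, -0.00046911,
        0.00049819]), 'effort': array([ 5.02968433e-04, -5.32644510e+01, -3.53286874e+01,  7.09583564e-02,
        2.34815682e-02, -5.77998799e-05]), 'eef_pos': array([ 151.80837646, -528.39025136,  204.9401487 ]), 'eef_rot': array([-3.14056156e+00, -4.41391693e-05,  2.79733389e-01]), 'wrist_force': array([-0.27772266, -0.19807892,  0.22762632]), 'moment': array([0.00620531, 0.03029118, 0.0042258 ]), 'finger_force': 0.0, 'finger_gap': 93.69081993477475}
```

View pics/scene0.png

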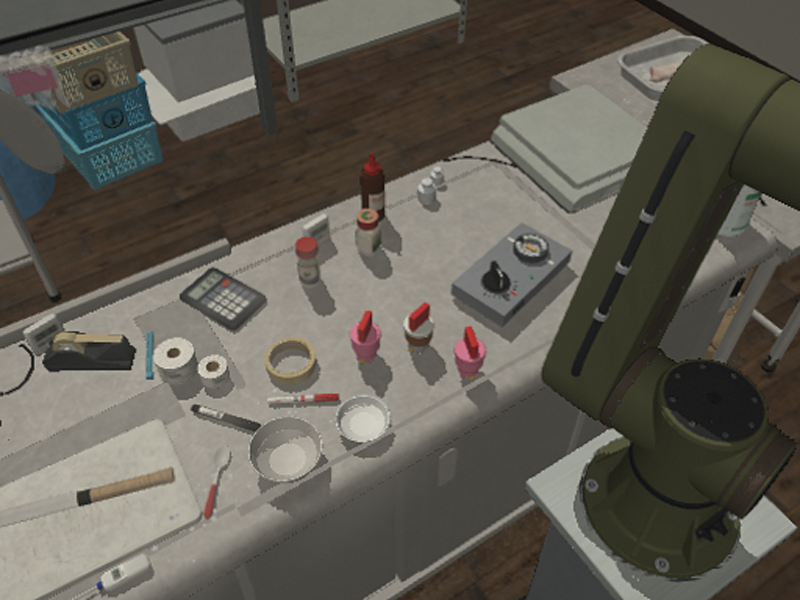

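View pics/top0.png

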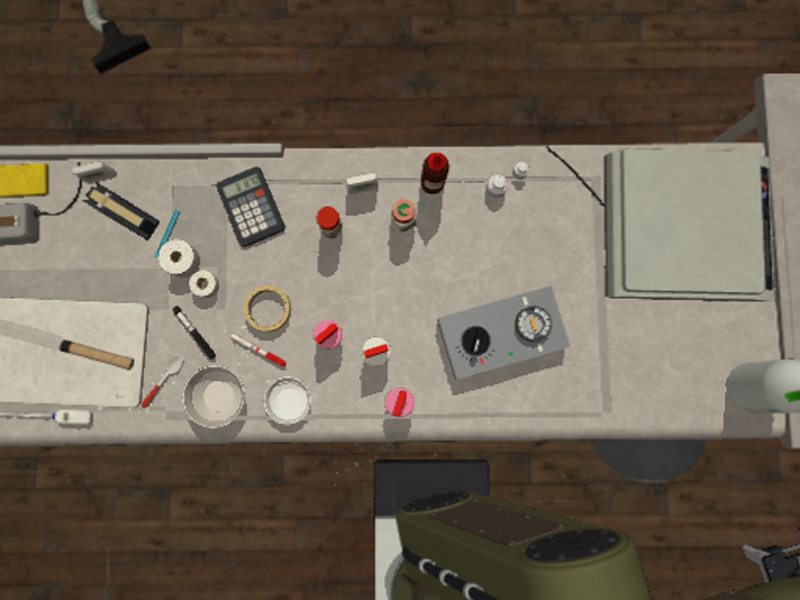

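The scene view shows the mill at about (512,275), with the dial at (495,277) and the socket at (531,246). The cup with the white cap is at (418,325), between two pink look-alikes. In the top view the dial is at (476,341), the socket at (533,324) and the cup at (375,351). Next I'll take a zoomed crop and the measurements.

```bash
cat >> h.py <<'E'
from scipy.spatial.transform import Rotation as Ro
def cast(n,uv,z):
    """pixels -> world xy points on the plane at height z"""
    c,K=cal(n);uv=np.atleast_2d(np.asarray(uv,float))
    d=(uv-[c['cx'],c['cy']])/[c['fx'],c['fy']]
    s=d.copy()
    for _ in range(5): s=d/(1+c['k1']*(s**2).sum(1,keepdims=True))
    r=np.c_[s,np.ones(len(s))]@Ro.from_euler('xyz',c['attitude']).as_matrix().T
    o=c['origin'];return (o+r*((z-o[2])/r[:,2])[:,None])[:,:2]
def proj(n,P):
    c,K=cal(n);q=(np.atleast_2d(P)-c['origin'])@Ro.from_euler('xyz',c['attitude']).as_matrix()
    s=q[:,:2]/q[:,2:];s=s*(1+c['k1']*(s**2).sum(1,keepdims=True));return s*[c['fx'],c['fy']]+[c['cx'],c['cy']]
def red(p):
    h=cv2.cvtColor(p,cv2.COLOR_RGB2HSV);return (((h[...,0]<6)|(h[...,0]>175))&(h[...,1]>190)&(h[...,2]>100)).astype(np.uint8)
def blobs(m,lo):
    k,l,s,c=cv2.connectedComponentsWithStats(m);return [(s[i],c[i],np.argwhere(l==i)[:,::-1]) for i in range(1,k) if s[i][4]>=lo]
E
python3 - <<'E'
from h import *
t=np.load('top0.npz');p=t['p'];s=np.load('scene0.npz')['p']
for n,im in(('top',p),('scene',s)):
  for st,c,px in blobs(red(im),6):
    w=cast(n,px,107.);m=w.mean(0);u,S,v=np.linalg.svd(w-m)
    if 100<m[0]<600 and abs(m[1]-50)<300: print(n,st[4],c.round(1),m.round(1),'ang',np.degrees(np.arctan2(v[0,1],v[0,0])).round(1),'ext',np.ptp((w-m)@v.T,axis=0).round(1))
# mill grey box top: depth-based height
c=cv2.resize(p[180:250,215:370,::-1],None,fx=5,fy=5,interpolation=cv2.INTER_CUBIC);cv2.imwrite('pics/crop.png',c)
c=cv2.resize(s[130:220,220:375,::-1],None,fx=5,fy=5,interpolation=cv2.INTER_CUBIC);cv2.imwrite('pics/crops.png',c)
E
```

```text
top 67 [208.4 212.8] [522.9 249.1] ang 130.0 ext [45.4 12.9]
top 59 [240.4 224.2] [487.5 152.7] ang -72.3 ext [42.8 12.4]
top 39 [176.3 229.7] [473.  345.7] ang -119.7 ext [38.   9.2]
top 64 [255.7 257.6] [387.4 107.8] ang 161.0 ext [45.8 12.3]
```

View pics/crop.png

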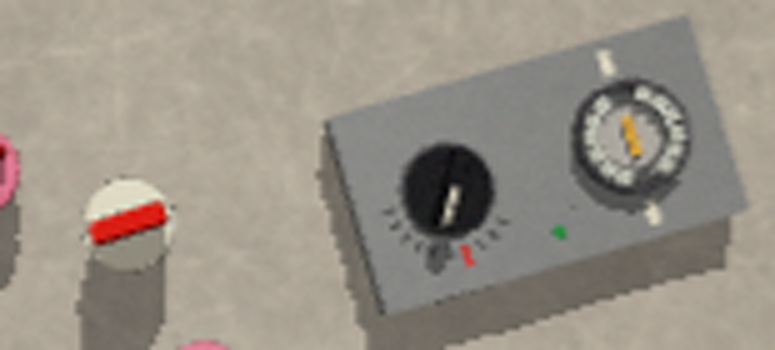

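View pics/crops.png

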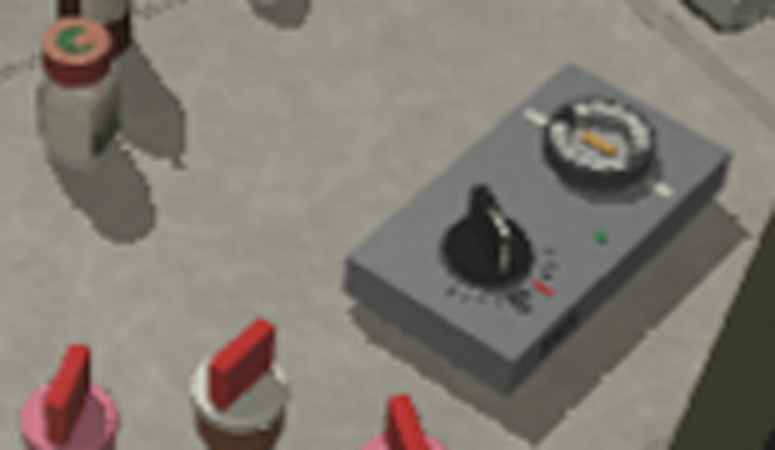

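In the top crop, the box-top corners are at (327,122), (687,16), (748,208) and (385,313). The white bars are at (605,62) and (652,213), and the red zero mark is at (467,255). The pointer line runs from (456,187) to (446,222), and the cup's wing is at (127,222). The scene crop agrees.

Run:
```python
from h import *
C=lambda q:(np.array(q,float)+.5)/5-.5+[215,180]
co=cast('top',C([(327,122),(687,16),(748,208),(385,313)]),45.);print('corners',co.round(1),'centre',co.mean(0).round(1))
e=[co[1]-co[0],co[2]-co[3],];f=[co[0]-co[3],co[1]-co[2]]
print([ (np.linalg.norm(v).round(1),np.degrees(np.arctan2(-v[0]*-1,-v[1]*-1)).round(1)) for v in e],[(np.linalg.norm(v).round(1),np.degrees(np.arctan2(v[1],v[0])).round(1)) for v in f])
b=cast('top',C([(605,62),(652,213)]),45.);d=b[0]-b[1];print('bars mid',b.mean(0),'yaw',np.degrees(np.arctan2(d[1],d[0])))
z=cast('top',C([(467,255)]),45.);print('zero',z)
pt=cast('top',C([(456,187),(446,222)]),85.);print('pointer',pt, np.degrees(np.arctan2(*(pt[0]-pt[1])[::-1])))
dd=cast('top',C([(446,190)]),55.);print('disc',dd)
# scene check
S=lambda q:(np.array(q,float)+.5)/5-.5+[220,130]
b=cast('scene',S([(537,117),(660,188)]),45.);d=b[0]-b[1];print('S bars',b.mean(0),np.degrees(np.arctan2(d[1],d[0])))
print('S zero',cast('scene',S([(543,288)]),45.),'ptr',cast('scene',S([(488,212),(506,238)]),85.), 'collar',cast('scene',S([(600,135)]),62.),'disc',cast('scene',S([(487,250)]),55.))
print('S wing top corners',cast('scene',S([(211,362),(260,320),(273,330),(226,372)]),107.))
print('S box',cast('scene',S([(347,262),(571,64),(731,156),(512,362)]),45.))
k=cast('top',C([(630,137)]),56.);print('key',k,'S',cast('scene',S([(600,142)]),56.),'T collar',cast('top',C([(632,134)]),62))
```

```text
corners [[ 552.5   27.9]
 [ 617.9 -202.7]
 [ 495.4 -236.3]
 [ 431.8   -6.3]] centre [ 524.4 -104.3]
[(np.float64(239.7), np.float64(164.2)), (np.float64(238.7), np.float64(164.5))] [(np.float64(125.4), np.float64(15.8)), (np.float64(127.1), np.float64(15.4))]
bars mid [ 540.88768271 -162.69041564] yaw 15.315160572640947
zero [[467.54975095 -58.64930764]]
pointer [[508.30116049 -47.59796189]
 [486.94816848 -40.93057699]] -17.340761780163227
disc [[508.06557004 -45.21124655]]
S bars [ 538.22834649 -163.89884828] 15.27371059088027
S zero [[464.25571609 -59.34977806]] ptr [[506.28767279 -44.07773185]
 [483.02231277 -39.88073649]] collar [[ 537.52981266 -162.45840158]] disc [[501.69575526 -43.36633966]]
S wing top corners [[483.0771694  176.31670085]
 [494.15537193 134.88257366]
 [483.76040183 132.87066884]
 [472.25945811 173.23302298]]
S box [[ 547.85307594   30.2243969 ]
 [ 613.01668741 -202.30383079]
 [ 488.38125392 -234.52890681]
 [ 427.41611892   -6.01416924]]
key [[ 540.15741971 -161.3633455 ]] S [[ 536.79892377 -162.85791756]] T collar [[ 541.57201128 -161.39705099]]
```

>>> {"api": "jog_arm", "payload": {"plan": [0.353, 0.4815, -0.065, 0, 0, -33, 0.353, 0.4815, -0.065, 0, 0, -33, 0.353, 0.4815, -0.065, 0, 0, -33, 0.353, 0.4815, -0.065, 0, 0, -33, 0.353, 0.4815, -0.065, 0, 0, -33, 0.353, 0.4815, -0.065, 0, 0, -33, 0.353, 0.4815, -0.065, 0, 0, -33, 0.353, 0.4815, -0.065, 0, 0, -33, 0.353, 0.4815, -0.065, 0, 0, -33, 0.353, 0.4815, -0.065, 0, 0, -33, 0.353, 0.4815, -0.065, 0, 0, -33, 0.353, 0.4815, -0.065, 0, 0, -33, 0.353, 0.4815, -0.065, 0, 0, -33, 0.353, 0.4815, -0.065, 0, 0, -33, 0.353, 0.4815, -0.065, 0, 0, -33, 0.353, 0.4815, -0.065, 0, 0, -33, 0.353, 0.4815, -0.065, 0, 0, -33, 0.353, 0.4815, -0.065, 0, 0, -33], "claw": 0.05, "force": 15}}

```text
clock: 1.9
eef_pos: [504.6, -47.9, 140.7]
eef_rot: [-3.142, -0.0, -0.297]
wrist_force: [-0.1, -0.0, 0.5]
finger_gap: 50.2
finger_force: 0.0
```

>>> {"api": "jog_arm", "payload": {"plan": [0, 0.001, -0.03, 0, 0, 0, 0, 0.001, -0.05, 0, 0, 0, 0, 0.001, -0.065, 0, 0, 0, 0, 0.001, -0.078, 0, 0, 0, 0, 0.001, -0.08, 0, 0, 0, 0, 0.001, -0.08, 0, 0, 0]}}

```text
clock: 2.5
eef_pos: [504.9, -46.3, 60.6]
eef_rot: [3.142, 0.0, -0.296]
wrist_force: [1.0, -0.1, -0.4]
finger_gap: 50.2
finger_force: 0.0
```

>>> {"api": "jog_arm", "payload": {"plan": [0, 0, 0, 0, 0, 0, 0, 0, 0, 0, 0, 0, 0, 0, 0, 0, 0, 0, 0, 0, 0, 0, 0, 0, 0, 0, 0, 0, 0, 0, 0, 0, 0, 0, 0, 0, 0, 0, 0, 0, 0, 0, 0, 0, 0, 0, 0, 0], "claw": 0.0}}

```text
clock: 3.3
eef_pos: [504.5, -47.5, 60.6]
eef_rot: [3.139, 0.0, -0.296]
wrist_force: [-5.0, -12.2, 3.5]
finger_gap: 11.9
finger_force: 15.0
```

Run:
```python
from h import *
p,d=camera('scene'); cv2.imwrite('pics/s1.png',cv2.resize(p[120:230,250:400,::-1],None,fx=5,fy=5,interpolation=cv2.INTER_CUBIC))
s=manip.read_state();print(s['eef_pos'],s['eef_rot'],s['wrist_force'],s['moment'],s['finger_gap'],s['finger_force'])
```

```text
[504.46716825 -47.47361287  60.61069694] [ 3.13921453e+00  3.01638192e-04 -2.96205792e-01] [ -4.20913043 -11.78940458   3.7790907 ] [-2.23683845  0.9324005  -0.0047681 ] 11.476425448935222 14.996149241924286
```

View pics/s1.png

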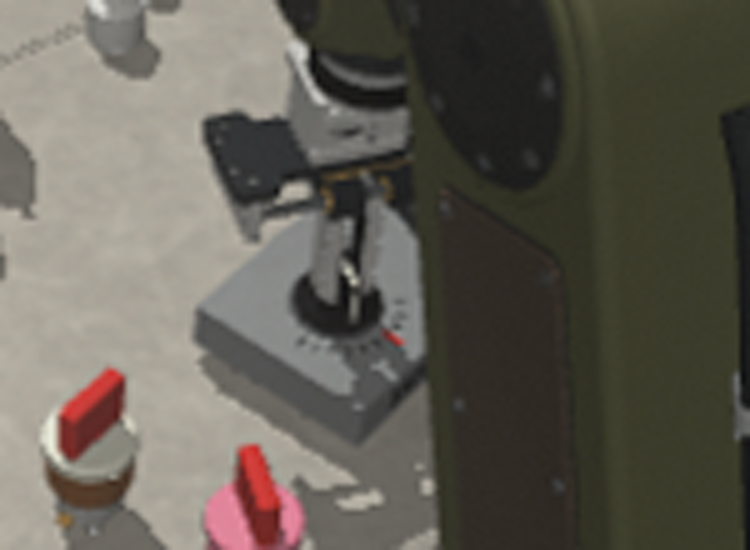

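Grasp confirmed: the fingers straddle the bar at (345,280), and the gap is 11.5 mm. I'll ease the side load and turn the dial anticlockwise.

>>> {"api": "jog_arm", "payload": {"plan": [-0.0005, -0.002, 0, 0, 0, 0, -0.0005, -0.002, 0, 0, 0, 0, -0.0005, -0.002, 0, 0, 0, 5, -0.0005, -0.002, 0, 0, 0, 10, -0.0005, -0.002, 0, 0, 0, 15, -0.0005, -0.002, 0, 0, 0, 20, -0.0005, -0.002, 0, 0, 0, 25, -0.0005, -0.002, 0, 0, 0, 29, -0.0005, -0.002, 0, 0, 0, 32.4, -0.0005, -0.002, 0, 0, 0, 32.4, -0.0005, -0.002, 0, 0, 0, 32.4]}}

```text
clock: 4.45
eef_pos: [504.4, -49.3, 60.6]
eef_rot: [3.14, 0.0, 0.27]
wrist_force: [-2.0, -9.8, 2.8]
finger_gap: 11.8
finger_force: 15.0
```

Run:
```python
from h import *
s=manip.read_state();print(s['eef_pos'],s['eef_rot'],s['wrist_force'],s['moment'],s['finger_gap'],s['finger_force'])
```

```text
[504.42177674 -49.2615232   60.64733964] [3.13965470e+00 3.77328269e-04 2.69582900e-01] [-2.02885706 -9.75298644  2.80271737] [-1.79744344  0.42488253  0.03485285] 11.764758765833063 14.998986572027206
```

>>> {"api": "jog_arm", "payload": {"plan": [0, 0, 0, 0, 0, 0, 0, 0, 0, 0, 0, 0, 0, 0, 0, 0, 0, 0, 0, 0, 0.01, 0, 0, 0, 0, 0, 0.05, 0, 0, 0, 0, 0, 0.09, 0, 0, 0, 0, 0, 0.12, 0, 0, 0, -0.019, 0.201, 0.12, 0, 0, 91, -0.019, 0.201, 0.12, 0, 0, 91, -0.019, 0.201, 0.12, 0, 0, 91, -0.019, 0.201, 0.12, 0, 0, 91, -0.019, 0.201, 0.12, 0, 0, 91, -0.019, 0.201, 0.12, 0, 0, 91, -0.019, 0.201, 0.12, 0, 0, 91, -0.019, 0.201, 0.12, 0, 0, 91, -0.019, 0.201, 0.12, 0, 0, 91, -0.019, 0.201, 0.12, 0, 0, 91, -0.019, 0.201, 0.12, 0, 0, 91, -0.019, 0.201, 0.12, 0, 0, 91, -0.019, 0.201, 0.12, 0, 0, 91], "claw": 0.05}}

```text
clock: 6.45
eef_pos: [485.4, 153.0, 180.9]
eef_rot: [3.141, -0.0, 1.855]
wrist_force: [0.3, 0.8, 0.1]
finger_gap: 49.8
finger_force: 0.0
```

Run:
```python
from h import *
p,d=camera('top'); q,_=camera('scene'); np.savez('b.npz',p=p,q=q)
a=cv2.resize(p[180:250,270:370,::-1],None,fx=6,fy=6,interpolation=cv2.INTER_CUBIC)
b=cv2.resize(q[130:160+60,280:380,::-1],None,fx=6,fy=6,interpolation=cv2.INTER_CUBIC)[:,:]
cv2.imwrite('pics/t2.png',cv2.resize(np.vstack([a,b[:]]),None,fx=.62,fy=.62) if 0 else a); cv2.imwrite('pics/s2.png',b)
```

```text
(no output)
```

View pics/t2.png

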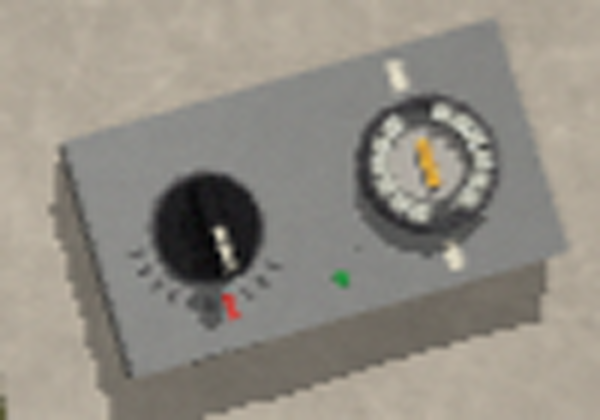

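View pics/s2.png

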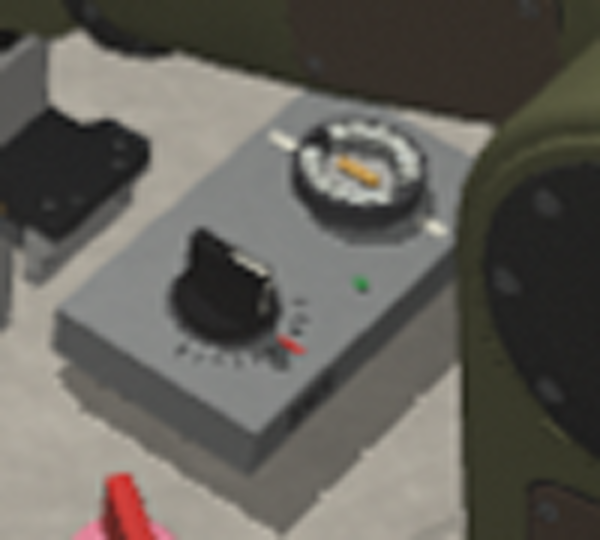

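The top crop shows the pointer line from (218,228) to (232,270), parallel to the white bars and aimed at the red mark at (231,306), so the dial is at zero. Next is the cup.

>>> {"api": "jog_arm", "payload": {"plan": [0, 0, -0.04, 0, 0, 0, 0, 0, -0.07, 0, 0, 0, 0, 0, -0.09, 0, 0, 0, 0, 0, -0.104, 0, 0, 0, 0, 0, -0.107, 0, 0, 0, 0, 0, -0.107, 0, 0, 0]}}

```text
clock: 7.15
eef_pos: [485.4, 152.9, 73.6]
eef_rot: [-3.141, -0.0, 1.857]
wrist_force: [0.1, 0.5, 0.1]
finger_gap: 49.9
finger_force: 0.0
```

>>> {"api": "jog_arm", "payload": {"plan": [0, 0, 0, 0, 0, 0, 0, 0, 0, 0, 0, 0, 0, 0, 0, 0, 0, 0, 0, 0, 0, 0, 0, 0, 0, 0, 0, 0, 0, 0, 0, 0, 0, 0, 0, 0, 0, 0, 0, 0, 0, 0, 0, 0, 0, 0, 0, 0, 0, 0, 0.003, 0, 0, 0, 0, 0, 0.003, 0, 0, 0], "claw": 0.0, "force": 40}}

```text
clock: 8.15
eef_pos: [485.4, 152.9, 76.7]
eef_rot: [3.141, 0.0, 1.858]
wrist_force: [-0.8, -0.1, -1.4]
finger_gap: 13.7
finger_force: 40.0
```

>>> {"api": "jog_arm", "payload": {"plan": [0, 0, 0.04, 0, 0, 0, 0, 0, 0.08, 0, 0, 0, 0, 0, 0.11, 0, 0, 0, 0.009, -0.05, 0.11, 0, 0, 8, 0.015, -0.08, 0.11, 0, 0, 16, 0.02, -0.11, 0.11, 0, 0, 24, 0.025, -0.14, 0.11, 0, 0, 32, 0.03, -0.17, 0.11, 0, 0, 40, 0.035, -0.2, 0.11, 0, 0, 48, 0.04, -0.23, 0.11, 0, 0, 56, 0.044, -0.26, 0.11, 0, 0, 64, 0.048, -0.285, 0.11, 0, 0, 72, 0.051, -0.305, 0.11, 0, 0, 80, 0.0526, -0.317, 0.11, 0, 0, 86, 0.0526, -0.317, 0.11, 0, 0, 89, 0.0526, -0.317, 0.09, 0, 0, 89, 0.0526, -0.317, 0.08, 0, 0, 89, 0.0526, -0.317, 0.08, 0, 0, 89, 0.0526, -0.317, 0.08, 0, 0, 89]}}

```text
clock: 10.05
eef_pos: [538.1, -164.0, 156.7]
eef_rot: [3.142, -0.0, -2.872]
wrist_force: [0.5, 0.8, -0.7]
finger_gap: 13.7
finger_force: 40.0
```

Run:
```python
from h import *
q,_=camera('scene'); np.savez('c.npz',q=q)
s=manip.read_state();print(s['eef_pos'],s['eef_rot'],s['wrist_force'],s['moment'],s['finger_gap'],s['joints'])
cv2.imwrite('pics/s3.png',cv2.resize(q[90:200,270:390,::-1],None,fx=5,fy=5,interpolation=cv2.INTER_CUBIC))
```

```text
[ 538.24115273 -164.10583304  157.08599449] [-3.14117615e+00  5.17396245e-04 -2.87220910e+00] [ 0.39674292  0.80803655 -0.33298424] [ 0.08444881 -0.1520394   0.01297882] 13.728168678057383 [-3.61013525e-01  3.70505301e-01  1.54298870e+00 -3.34081168e-05
  1.22743519e+00 -2.20118206e+00]
```

View pics/s3.png

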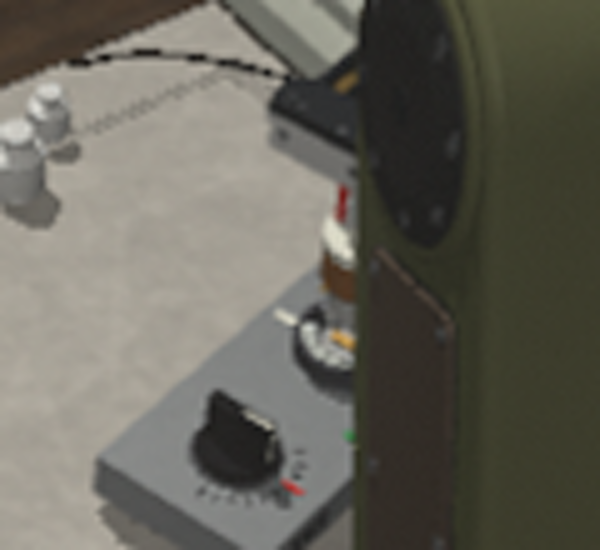

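The scene crop shows the cup over the socket, half hidden by the arm. The cap's left edge is at (322,230) and the collar's left edge at (293,345). I'll use the visible left edges to compare cup and collar along the wing direction.

Run:
```python
from h import *
q=np.load('c.npz')['q'].astype(int);b=np.load('b.npz')['q'].astype(int)
a=np.linspace(0,2*np.pi,721)
def ext(x,y,z,r): 
    u=proj('scene',np.c_[x+r*np.cos(a),y+r*np.sin(a),np.full(721,z)]);i,j=u[:,0].argmin(),u[:,0].argmax();return u[i].round(2),u[j].round(2)
x,y=539.4,-164.1
print('collar pred',ext(x,y,62,36),'cap pred hi/lo',ext(538.2,-164.1,153.5,29),ext(538.2,-164.1,143.5,29))
print('collar rows (b), grey'); 
for v in range(156,166): print(v,b[v,325:333].mean(1).astype(int),b[v,346:356].mean(1).astype(int))
print('cap rows (c)')
for v in range(131,144): print(v,q[v,330:342].mean(1).astype(int))
```

```text
collar pred (array([328.45, 155.28]), array([350.84, 157.12])) cap pred hi/lo (array([334.3 , 134.63]), array([353.15, 136.16])) (array([333.91, 137.01]), array([352.67, 138.54]))
collar rows (b), grey
156 [130 129 130 107  72 144 179 167] [158 190 187 146  70 108 130 130 129 127]
157 [129 130 132 100  65 129 163 174] [111 160 177 136  82 113 131 130 129 128]
158 [128 130 133  96  60  93 153 176] [116 161 175 144  90 110 131 129 128 128]
159 [129 130 134  92  45  59 121 157] [ 98 125 140 122  74 103 130 128 127 128]
160 [130 131 133  96  42  53  82 142] [103 105  82  65  63 107 131 129 128 130]
161 [131 131 133 105  56  38  51  88] [ 74  64  61  55  55  98 126 130 130 132]
162 [130 131 132 116  74  41  40  53] [ 76  71  58  43  64  79 108 132 130 133]
163 [130 130 131 135 112  66  41  43] [ 64  55  42  45  69  78 107 131 131 130]
164 [131 131 131 132 135 111  65  44] [ 45  39  38  61  78  78 108 132 133 120]
165 [131 131 131 130 132 135 101  53] [ 41  41  55  79  89  79 105 131 132 115]
cap rows (c)
131 [160 161 159 155 154 157 148 104  74 103 103  74]
132 [157 155 152 152 154 160 152 105  65  97 104  75]
133 [159 157 154 153 157 179 171 107  76 104 103  75]
134 [159 160 158 155 165 199 199 141  96 105 102  75]
135 [157 158 157 155 174 204 212 186 138 115 106  75]
136 [156 156 156 154 175 205 211 209 186 143 116  81]
137 [157 158 157 157 159 194 212 208 211 173 116  83]
138 [160 159 159 159 140 166 205 209 208 171 111  77]
139 [159 159 159 161 133 129 184 206 209 187 127  66]
140 [157 159 159 161 119  82 144 178 198 216 164  67]
141 [157 158 159 156 110  62  93 113 157 188 151  74]
142 [156 157 156 138  91  52  76  98 113 127 117  77]
143 [159 155 145 121  79  53  55  57  95 114  96  65]
```

The collar and cap edges both agree with my estimates to about 0.2 px, so only a 1.2 mm shift in x is needed. I'll lower the cup gently.

>>> {"api": "jog_arm", "payload": {"plan": [0.0012, 0, -0.01, 0, 0, 0, 0.0012, 0, -0.018, 0, 0, 0, 0.0012, 0, -0.021, 0, 0, 0, 0.0012, 0, -0.023, 0, 0, 0, 0.0012, 0, -0.025, 0, 0, 0, 0.0012, 0, -0.027, 0, 0, 0, 0.0012, 0, -0.027, 0, 0, 0]}}

```text
clock: 10.8
eef_pos: [539.1, -164.1, 129.3]
eef_rot: [3.141, -0.0, -2.872]
wrist_force: [-0.1, 0.9, -0.3]
finger_gap: 13.8
finger_force: 40.0
```

>>> {"api": "jog_arm", "payload": {"plan": [0, 0, -0.002, 0, 0, 0, 0, 0, -0.004, 0, 0, 0, 0, 0, -0.006, 0, 0, 0, 0, 0, -0.008, 0, 0, 0, 0, 0, -0.008, 0, 0, 0]}}

```text
clock: 11.3
eef_pos: [539.3, -164.1, 121.5]
eef_rot: [-3.141, 0.0, -2.872]
wrist_force: [-0.6, 0.1, 3.4]
finger_gap: 14.0
finger_force: 40.0
```

>>> {"api": "jog_arm", "payload": {"plan": [0, 0, -0.003, 0, 0, 0, 0, 0, -0.006, 0, 0, 0, 0, 0, -0.008, 0, 0, 0, 0, 0, -0.009, 0, 0, 0, 0, 0, -0.01, 0, 0, 0, 0, 0, -0.01, 0, 0, 0]}}

```text
clock: 11.9
eef_pos: [539.5, -164.2, 112.4]
eef_rot: [-3.141, 0.001, -2.872]
wrist_force: [-3.4, 1.7, 14.1]
finger_gap: 13.9
finger_force: 40.0
```

>>> {"api": "jog_arm", "payload": {"plan": [0, 0, 0, 0, 0, -5, 0, 0, 0, 0, 0, -11, 0, 0, 0, 0, 0, -18, 0, 0, 0, 0, 0, -25, 0, 0, 0, 0, 0, -32, 0, 0, 0, 0, 0, -39, 0, 0, 0, 0, 0, -46, 0, 0, 0, 0, 0, -53, 0, 0, 0, 0, 0, -60, 0, 0, 0, 0, 0, -66, 0, 0, 0, 0, 0, -72, 0, 0, 0, 0, 0, -77, 0, 0, 0, 0, 0, -80, 0, 0, 0, 0, 0, -80]}}

```text
clock: 13.3
eef_pos: [539.7, -164.6, 112.4]
eef_rot: [3.141, 0.002, 2.013]
wrist_force: [-2.5, -1.5, 12.8]
finger_gap: 13.5
finger_force: 40.0
```

Run:
```python
from h import *
s=manip.read_state();print(s['eef_pos'],s['eef_rot'],s['wrist_force'],s['moment'],s['finger_gap'],s['finger_force'])
```

```text
[ 539.65574369 -164.6254422   112.4260373 ] [3.14069673e+00 1.92622813e-03 2.01289238e+00] [-2.47706521 -1.51336    12.75355847] [-0.27649812  0.55342544  0.21120638] 13.469091071960353 40.004233717918396
```

>>> {"api": "jog_arm", "payload": {"plan": [0, 0, 0, 0, 0, -1.5, 0, 0, 0, 0, 0, -3, 0, 0, 0, 0, 0, -4.5, 0, 0, 0, 0, 0, -6, 0, 0, 0, 0, 0, -7, 0, 0, 0, 0, 0, -7, 0, 0, 0, 0, 0, -7], "force": 55}}

```text
clock: 14.0
eef_pos: [539.6, -164.6, 112.4]
eef_rot: [3.141, 0.002, 1.893]
wrist_force: [-3.3, -1.2, 12.3]
finger_gap: 13.4
finger_force: 55.0
```

Run:
```python
from h import *
s=manip.read_state();print(s['eef_pos'],s['eef_rot'],s['wrist_force'],s['moment'],s['finger_gap'],s['finger_force'])
```

```text
[ 539.61836727 -164.62161077  112.40683138] [3.14056775e+00 1.72763795e-03 1.89268935e+00] [-3.31143354 -1.21462294 12.3287659 ] [-0.34990411  0.61695906  0.20265412] 13.405403272684877 55.00592350959778
```

>>> {"api": "jog_arm", "payload": {"plan": [0, 0, 0, 0, 0, -1, 0, 0, 0, 0, 0, -2, 0, 0, 0, 0, 0, -3, 0, 0, 0, 0, 0, -3, 0, 0, 0, 0, 0, -3]}}

```text
clock: 14.5
eef_pos: [539.6, -164.6, 112.4]
eef_rot: [3.141, 0.002, 1.84]
wrist_force: [-2.1, -1.7, 11.7]
finger_gap: 13.6
finger_force: 55.0
```

Run:
```python
from h import *
s=manip.read_state();print(s['eef_pos'],s['eef_rot'],s['wrist_force'],s['moment'],s['finger_gap'],s['finger_force'])
```

```text
[ 539.60377667 -164.61093548  112.39826436] [3.14051818e+00 1.67519003e-03 1.84036464e+00] [-2.10942895 -1.68626771 11.66437644] [-0.37038027  0.71251847  0.16537995] 13.551855033534105 55.00640630722046
```

>>> {"api": "jog_arm", "payload": {"plan": [0, 0, 0, 0, 0, -1, 0, 0, 0, 0, 0, -2, 0, 0, 0, 0, 0, -3, 0, 0, 0, 0, 0, -3, 0, 0, 0, 0, 0, -3]}}

```text
clock: 15.0
eef_pos: [539.6, -164.6, 112.4]
eef_rot: [3.14, 0.002, 1.788]
wrist_force: [-3.2, -1.4, 13.1]
finger_gap: 13.6
finger_force: 55.0
```

Run:
```python
from h import *
q,_=camera('scene');np.savez('d.npz',q=q)
s=manip.read_state();print(s['eef_pos'],s['eef_rot'],s['wrist_force'],s['moment'],s['finger_gap'],s['finger_force'],s['joints'])
cv2.imwrite('pics/s4.png',cv2.resize(q[110:180,290:390,::-1],None,fx=7,fy=7,interpolation=cv2.INTER_CUBIC))
```

```text
[ 539.58090042 -164.6587436   112.41487239] [3.14045096e+00 1.64326186e-03 1.78803237e+00] [-1.84872518 -0.4527695  11.88519065] [-0.36951212  0.73506835  0.25452184] 13.526422041763263 55.01361787319183 [-3.60745082e-01  4.21636351e-01  1.58294394e+00 -8.30126318e-04
  1.13515847e+00 -5.77632460e-01]
```

View pics/s4.png

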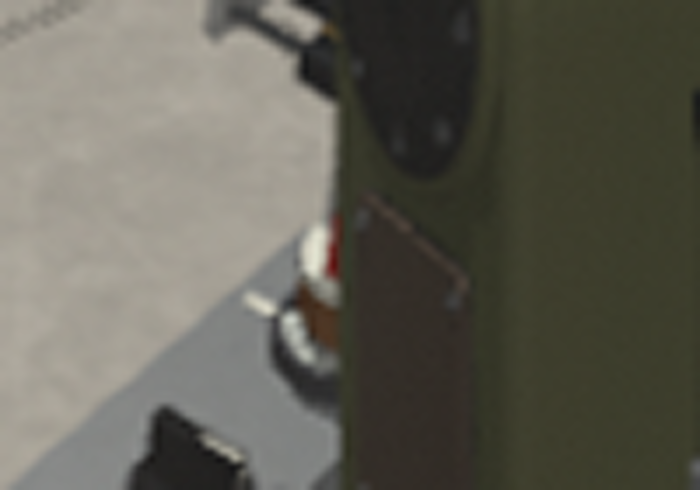

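```bash
cat > avg.py <<'E'
from h import *
L=[]
for i in range(8):
    camera('top');s=manip.read_state();L.append(np.r_[s['wrist_force'],s['moment'],s['finger_gap'],s['eef_rot'][2],s['clock']])
print(np.mean(L,0).round(3),np.std(L,0).round(3))
E
python3 avg.py
```

```text
[-2.707 -1.576 12.159 -0.356  0.706  0.241 13.739  1.788 15.275] [0.598 0.621 0.73  0.03  0.02  0.032 0.147 0.    0.115]
```

>>> {"api": "jog_arm", "payload": {"plan": [0, 0, 0, 0, 0, -1, 0, 0, 0, 0, 0, -2, 0, 0, 0, 0, 0, -3, 0, 0, 0, 0, 0, -4, 0, 0, 0, 0, 0, -4]}}

```text
clock: 15.95
eef_pos: [539.6, -164.6, 112.4]
eef_rot: [3.14, 0.002, 1.718]
wrist_force: [-3.3, -1.3, 13.2]
finger_gap: 13.7
finger_force: 55.2
```

```bash
python3 avg.py
```

```text
[-3.011 -1.472 12.314 -0.358  0.721  0.625 13.76   1.719 16.175] [0.473 0.432 0.456 0.02  0.028 0.027 0.169 0.    0.115]
```

The wrist moment jumped to a steady 0.63 N m, so the cup is at the stop. It is also pressed fully down with about 12 N, and the dial in the last picture (lower left, pointer at (225,445)) is untouched.

```bash
python3 -c "
from cell import manip
print(manip.sign_off())"
```

```text
the job is handed in; nothing more can be done
None
```

I handed the job in at about 16 s with the dial turned to the zero mark and the cup seated, pressed fully down (about 12 N) and twisted clockwise to the stop in the grip. No verdict came back. The stop is inferred from the wrist moment rising to 0.63 N m, because the arm blocked a clear view of the cup, and I did not re-measure the bystanders at the end.

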